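Close the opal box for carrying

TASK

Make the open opal box ready to be carried: with the fingertips, fold its upright hold-down leaf fully down over the stones first, then swing the hinged lid fully shut over it. Only push on them: do not pick up, tip or shove the box along the bench, and leave the stones in it and the jars, opal and loupe around it where they are.

Things in the scene. Friction and masses are not known exactly. Their poses are not given: they have to be found in the camera images.
- stone_box: Pale grey-beige felt-lined box, 108 (x) x 150 (y) x 53 mm closed, about 1 kg, loose on the bench (slides if pushed with some 4 N). Origin: centre of its underside, z up, x from the front (robot side) wall to the lid's hinge, y left. Outer faces at x -54 and +52, y +-75 mm; rim at z 36; walls 4 to 5 mm thick; four compartments side by side along y, dividers up to z 26 mm.
- leaf (a joint): Angle of the hold-down leaf (hinge at point leaf_hinge). 0: flat over the compartments, top face at z 33 mm in the box frame, 3 mm below the rim. 1.57: upright at the front, board face to the robot, free edge at z 124 mm. 1.7: its stop, leaning to the robot. Friction hinge: stays where it is left; about 1 N at the edge moves it. Standing up, it is in the lid's way.
- leaf_hinge (a point): Middle of the leaf's hinge, on its axis, which runs along box y: x -46, z 33 mm in the box frame, inside the front wall. The leaf is a stiff dark blue-green board 3 mm thick with 3 mm of black foam under it, 134 mm wide (y); its free edge is 91 mm from the hinge, with a finger notch 24 mm wide and 9 mm deep in the middle. The board face lies in the plane of the axis.
- leaf_edge (a point): Point on the leaf's board (top) face, in the middle of its width, 82 mm from the hinge, at the foot of the finger notch.
- stone_box_lid (a joint): Angle of the lid (hinge at point lid_hinge). 0: fully shut, flat outer face at z 53 mm in the box frame. 1.57: upright, outer face turned away from the robot at x +70 mm, free edge at z 143 mm. 1.83: its stop, leaning away from the robot. Friction hinge: stays where it is left; 1 to 2 N near the edge moves it.
- lid_hinge (a point): Middle of the lid's hinge, on its axis, which runs along box y: x +54, z 36 mm in the box frame, on the far wall. The lid is a shallow cap in the box's colour, 106 mm (across the hinge) x 150 x 16 mm, walls 4 to 5 mm; its outer face lies 16 mm out from the axis.
- lid_edge (a point): Middle of the lid's free edge, on its outer face, 107 mm from the hinge line along the lid and 16 mm out from it.
- rough_a: Rough cream stone, 35 mm long, 26 wide and 17 high, loose in the leftmost (+y) compartment; origin at the centre of its underside.
- rough_b: Rough cream stone like rough_a, loose in the compartment just right of the middle divider.
- cab_a: Blue domed cut stone, 24 mm across, 10 mm high, loose in the compartment just left of the middle divider; origin at the centre of its underside.
- cab_b: Green domed cut stone, 21 mm across, 9 mm high, in the same compartment, farther from the robot.
- cab_c: Milky white domed cut stone, 25 mm across, 10 mm high, loose in the rightmost (-y) compartment.
- jar_white: Round gem jar with a white lid, 50 mm across, 24 mm high, loose on the bench at the left of the box; origin at the centre of its underside.
- jar_black: The same jar with a black lid, behind the white one.
- opal: Rough brown opal with a blue-green face, 47 x 86 x 45 mm, loose on the bench at the right of the box; origin at the centre of its underside.
- loupe: Folding loupe, 27 x 42 x 18 mm, loose on the bench before the box's right front corner; origin at the centre of its underside.
There are look-alikes about, which are no part of the job. What is shaped like the stone_box but turquoise is not meant.

How it is judged:
By the outcome, as a careful person would: the job done as asked, in the order asked, and still so for the second after the job is handed in, with the robot touching nothing.
It also fails if it takes over 53 s, if anything falls off the work surface, if the arm or the gripper's body presses on something with over 40 N, if the wrist force passes 120 N, or if a joint passes its speed limit or range.

ROBOT

A 6-joint arm with a two-finger parallel gripper is mounted at the origin on a cart in front of the work surface, level with it; the furniture and walls round the work are solid. World frame = base frame: x ahead of the robot, y to its left, z up, the work surface at z = 0. Lengths are in m, angles in degrees, forces in N, time in s.
With the tool pointing down it reaches from about 0.2 to 0.875 m from the base axis. Payload 3.4 kg.
Tool frame: the origin (TCP) lies between the finger pads; the fingertips stand 22 mm ahead of it and the grasp point (between the pads) lies 3 mm ahead of it; z points along the fingers, y is the line along which they close (so a half turn about z gives the same grasp; the last joint's range is limited). The gripper opens to 94 mm and grips with 3 to 60 N. Pads are 16 mm wide; open, the fingers measure 119 mm over their backs; the gripper's body (75 mm by 177 mm) begins 78 mm behind the grasp point.
Start: joints at [-84.168, 15.808, 86.224, -0, 77.962, -6.933], TCP at [0.127, -0.561, 0.202] pointing down, gripper open.
Joint ranges: [-165.64, 165.64], [-43.16, 119.46], [12.63, 154.43], [-67.54, 247.53], [6.08, 155.33], [-154.97, 154.97]. Speed limits (degrees/s): [147.25, 147.25, 180, 180, 180, 180].

INTERFACE

Orientations are given as [roll, pitch, yaw] about the fixed x, y, z axes, in that order (R = Rz(yaw) Ry(pitch) Rx(roll)).
In Python, from station import manip gives the robot as it stands.
- The arm moves only by the tool move_arm, never from a script. Its argument "steps" is text: rows parted by semicolons, each of 7 numbers parted by spaces: the turn, a rotation vector about the tool's x, y, z in rad, then the shift along the tool's x, y, z in mm, then the finger opening in mm, from 0 to 94. A call has 1 to 10 rows; each row shifts and turns the commanded pose from where the row before left it, along the tool's axes as they then stand; what a row does not reach is not made up. A row lasts 1/10 s, in which the tool goes at most 50 mm and 8.59 degrees, less where a joint would pass 70% of its speed; a pose out of reach is approached as far as the arm can. A call with a gripper value outside its range is refused whole. The fingers move at their own pace and stop on an object; the grip force is fixed at half the most. Time passes only in rows, so rows that do not move let the fingers close. It gives the time, the measured TCP pose, the force, the opening and the grip force at its end, in the units of the state.
- manip.state(): the state, without advancing time (a new reading comes with each control period).
- manip.read_camera(name): name is "scene" or "top" or "wrist"; returns a dict with "image" (400x640x3 uint8, blue, green, red), "camera_matrix" (3x3 intrinsics, pixels), "dist" ([k1, k2, p1, p2, k3] as OpenCV has them; the pictures are not rectified), "world_to_cam" (4x4, takes a point from world to camera coordinates); the wrist camera has in their place "tool_from_camera" (4x4, takes a point from camera to tool coordinates, whose origin is the TCP and whose axes are the flange's). Camera axes: x right, y down, z forward; pixel columns grow to the right and rows downward; lengths in m; the calibration is good to about 2 mm. A picture is of the moment at which its call begins: read the wrist's pose just before it. There is no depth.
- manip.close_job(): hands the job in; it is judged then, once.
Trained networks look in a picture, given as the dict that the camera call returned (one of the last four; its "shot" number tells which), for a name from the list of things; names that differ only in an ending like _2 or _b are one class to them, and where a whole thing is asked for, a point or a joint stands for the part that bears it (a point fixed in the world has none). Each returns a list of dicts, best first, with "p" (0 to 1); they miss things now and then, are a little off and sometimes report something else, mostly with a low value. They report only what shows in the picture. A call takes as long as a camera call. They do not tell look-alikes from the thing itself.
- manip.boxes_of(picture, label): "pixel" ([column, row] in pixels, amid what is visible of it).
- manip.outline_of(picture, label): "region" (400x640 bool, what is visible of it) and "pixel" ([column, row] in pixels, amid what is visible of it).
The state is a dict: "clock": time; "joint_pos": joint angles; "joint_velocities": joint speeds; "effort": joint torques, N m; "eef_pos": TCP position; "eef_rot": TCP orientation; "force": force on the tool from outside, world axes, zero at the start; "torque": the same for the moment, N m; "width": opening from 0.0 (shut) to 1.0 (fully open); "gripper_force": force on a finger pad.
Only numpy, scipy, OpenCV 4.12 (cv2) and the standard library are available. Lean on these libraries where they do the work, as an engineer would, in place of code of your own. Each camera call takes 0.05 s, during which the arm holds its last target. There are 200 camera calls.

## Working session

There is one attempt and no reset: what is moved stays moved. The work goes in short steps, Python scripts to look and compute and a tool call to move; the robot and the scene stay as the last step left them, time stands still between calls to the robot, and variables do not carry over. Pictures are saved under pics/ and viewed, at most 10 in all, crops included, and the job is handed in when it is done.

Besides the shell and the picture viewer there is one more tool, called after ">>>" in YAML: its name, and indented under it one key for each argument. move_arm: Moves the arm, as the interface text tells. Its arguments: {"type":"object","properties":{"steps":{"type":"string"}},"required":["steps"]}

```bash
mkdir -p pics; ls
python3 - <<'E'
from station import manip
import cv2
s=manip.state(); print(s)
for n in ("scene","top"):
    p=manip.read_camera(n); cv2.imwrite(f"pics/{n}0.png",p["image"])
    print(n,p["camera_matrix"].tolist(),p["dist"],p["world_to_cam"].tolist())
    for l in ("stone_box","leaf_hinge","leaf_edge","lid_hinge","lid_edge","loupe","opal","jar_white","cab_a","cab_c","rough_a"):
        print(l,[( [round(float(v)) for v in d["pixel"]],round(d["p"],2)) for d in manip.boxes_of(p,l)][:4])
E
```

```text
pics
{'clock': 0.0, 'joint_pos': array([-8.41669730e+01,  1.58464694e+01,  8.62943181e+01, -6.88323580e-04,
        7.79623006e+01, -6.93373959e+00]), 'joint_velocities': array([ 0.00578571, -0.0261284 ,  0.03132716, -0.01769392, -0.0578175 ,
        0.03742818]), 'effort': array([-1.78430932e-03, -4.04596174e+01, -2.37230140e+01,  6.99589471e-02,
        3.44464194e-02, -1.41512228e-04]), 'eef_pos': array([ 0.12698692, -0.56021045,  0.20072251]), 'eef_rot': array([-1.79897585e+02, -1.17769195e-02,  1.27669002e+01]), 'force': array([ 0.00858214,  0.42067903, -0.06227941]), 'torque': array([0.03727901, 0.05541784, 0.01893163]), 'gripper_force': 0.0, 'width': 1.0019608026613607}
scene [[379.0675654562381, 0.0, 312.42805748532436], [0.0, 379.0675654562381, 203.74569941670106], [0.0, 0.0, 1.0]] [-0.07057771  0.          0.          0.          0.        ] [[-0.5912321904548186, -0.8064647631226992, 0.007686534423665824, 0.3658865930709969], [-0.4716304191111747, 0.3379971813987263, -0.8144462248273572, 0.3163584358390192], [0.6542241548116478, -0.48515202896408216, -0.5801881281558763, 0
[... 960 characters left out ...]
 -0.987907119546072, 0.9260893926176333], [0.0, 0.0, 0.0, 1.0]]
stone_box [([428, 255], 0.94), ([335, 116], 0.83), ([238, 128], 0.63), ([280, 209], 0.6)]
leaf_hinge [([237, 127], 0.95), ([336, 116], 0.73), ([427, 254], 0.68), ([279, 209], 0.6)]
leaf_edge [([282, 242], 0.73)]
lid_hinge [([235, 127], 0.97), ([331, 119], 0.9), ([280, 209], 0.82), ([430, 256], 0.79)]
lid_edge [([274, 186], 0.91), ([240, 122], 0.81), ([429, 255], 0.61), ([332, 115], 0.56)]
loupe [([343, 258], 0.75), ([216, 254], 0.18)]
opal [([282, 240], 0.74), ([350, 209], 0.59)]
jar_white [([218, 254], 0.88)]
cab_a [([220, 213], 0.47), ([307, 223], 0.4)]
cab_c [([220, 213], 0.47), ([307, 223], 0.4)]
rough_a [([290, 215], 0.61)]
```

Run:
```python
import cv2
a=cv2.imread("pics/top0.png")[90:310,160:460]; cv2.imwrite("pics/topc.png",cv2.resize(a,None,fx=2.66,fy=2.66,interpolation=cv2.INTER_CUBIC))
a=cv2.imread("pics/scene0.png")[100:320,160:460]; cv2.imwrite("pics/scenec.png",cv2.resize(a,None,fx=2.66,fy=2.66,interpolation=cv2.INTER_CUBIC))
```

```text
(no output)
```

View pics/topc.png

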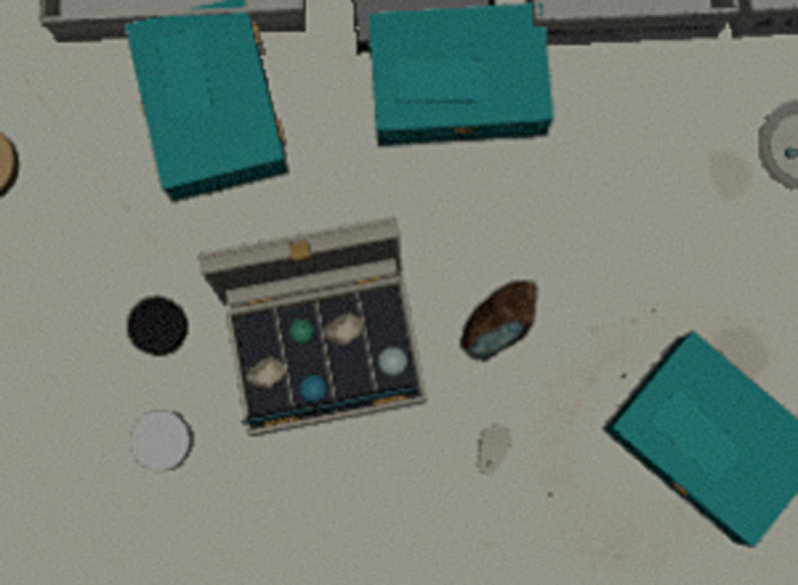

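View pics/scenec.png

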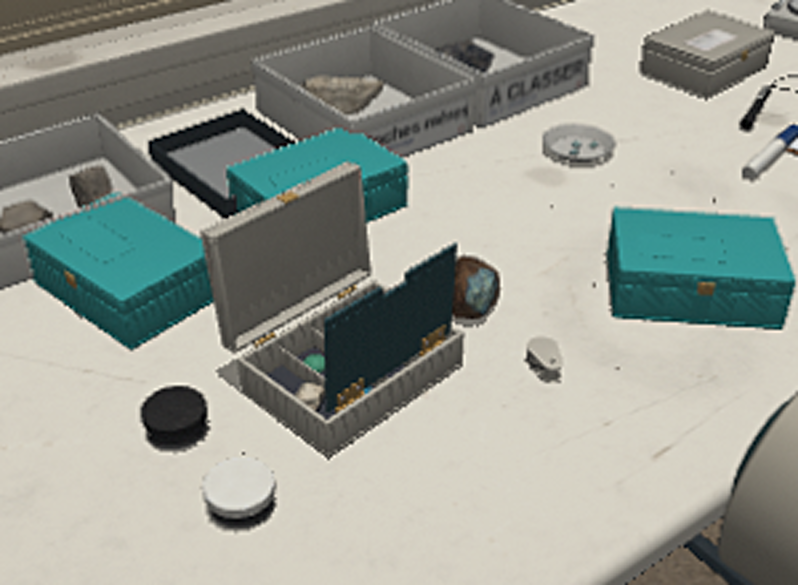

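The box stands open at about crop (330,340) in the top view, yawed about +10°. Its leaf is near upright and the lid leans back slightly, with jars to the left and opal and loupe to the right. I'll fit its pose from corner pixels.

```bash
cat > h.py <<'E'
import numpy as np,cv2
def lid(th,r,o,y): return [54-r*np.cos(th)+o*np.sin(th),y,36+r*np.sin(th)+o*np.cos(th)]
def leaf(ph,r,y): return [-46+r*np.cos(ph),y,33+r*np.sin(ph)]
def world(p,q):
    c,s=np.cos(q[2]),np.sin(q[2]); p=np.atleast_2d(np.array(p,float))/1000
    return np.c_[q[0]+c*p[:,0]-s*p[:,1],q[1]+s*p[:,0]+c*p[:,1],p[:,2]]
def proj(P,cam):
    W=cam["world_to_cam"]; r,_=cv2.Rodrigues(W[:3,:3])
    return cv2.projectPoints(P,r,W[:3,3],cam["camera_matrix"],cam["dist"])[0][:,0]
E
python3 - <<'E'
from station import manip
from h import *
from scipy.optimize import least_squares
T=manip.read_camera("top");S=manip.read_camera("scene")
ft=lambda l:np.array(l)/2.66+[160,90]
fs=lambda l:np.array(l)/2.66+[160,100]
ot=ft([(247,429),(424,400),(199,257),(397,219)])
os_=fs([(329,457),(462,338),(203,235),(360,165),(456,245),(325,345),(220,347)])
def model(v):
    q=v[:3];th,ph=v[3:]
    a=world([[-54,75,36],[-54,-75,36],lid(th,107,16,75),lid(th,107,16,-75)],q)
    b=world([[-54,75,0],[-54,-75,36],lid(th,107,0,75),lid(th,107,0,-75),leaf(ph,91,-67),leaf(ph,91,67),lid(th,0,0,75)],q)
    return proj(a,T),proj(b,S)
f=lambda v:np.r_[(model(v)[0]-ot).ravel(),(model(v)[1]-os_).ravel()]
r=least_squares(f,[0.5,0,.17,1.7,1.57],loss="soft_l1",x_scale=[.01,.01,.1,.1,.1])
print(r.x,r.x[2:]*57.3); print(r.fun.reshape(-1,2).round(1).tolist())
np.save("q.npy",r.x)
E
```

```text
[0.56463016 0.09743086 0.15128654 1.63071376 1.65963486] [ 8.66871863 93.43989833 95.09707733]
[[-1.2, 0.7], [0.3, -0.6], [-0.6, -1.7], [-0.4, -0.6], [-2.3, 0.5], [-0.3, -2.1], [3.2, 0.9], [0.9, 0.6], [1.0, 0.5], [-0.2, -8.2], [4.0, 2.8]]
```

```bash
cat > ov.py <<'E'
from station import manip
from h import *
import sys
def draw(cam,q,th,ph,fn,c,z=5):
    x0,y0,w,h=c
    im=cv2.resize(cam["image"][y0:y0+h,x0:x0+w],None,fx=z,fy=z,interpolation=cv2.INTER_CUBIC)
    def poly(P,col):
        p=((proj(world(P,q),cam)-[x0,y0]+.5)*z).astype(int); cv2.polylines(im,[p],True,col,1)
    for zz in(0,36): poly([[-54,75,zz],[-54,-75,zz],[52,-75,zz],[52,75,zz]],(0,0,255))
    for o in(0,16): poly([lid(th,r,o,y) for r,y in((107,75),(107,-75),(1,-75),(1,75))],(0,255,0))
    poly([leaf(ph,r,y) for r,y in((0,67),(0,-67),(91,-67),(91,67))],(255,0,255))
    cv2.imwrite(fn,im)
E
python3 - <<'E'
from ov import *
v=np.load("q.npy")
draw(manip.read_camera("scene"),v[:3],v[3],v[4],"pics/ov1.png",(225,150,125,130),4)
draw(manip.read_camera("top"),v[:3],v[3],v[4],"pics/ov2.png",(225,165,100,95),4)
a=cv2.imread("pics/ov1.png");b=cv2.imread("pics/ov2.png")
a=a[:,:400];o=np.zeros((520,800,3),np.uint8);o[:,:400]=a;o[:380,400:]=b;cv2.imwrite("pics/ov.png",o)
E
```

```text
(no output)
```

View pics/ov.png

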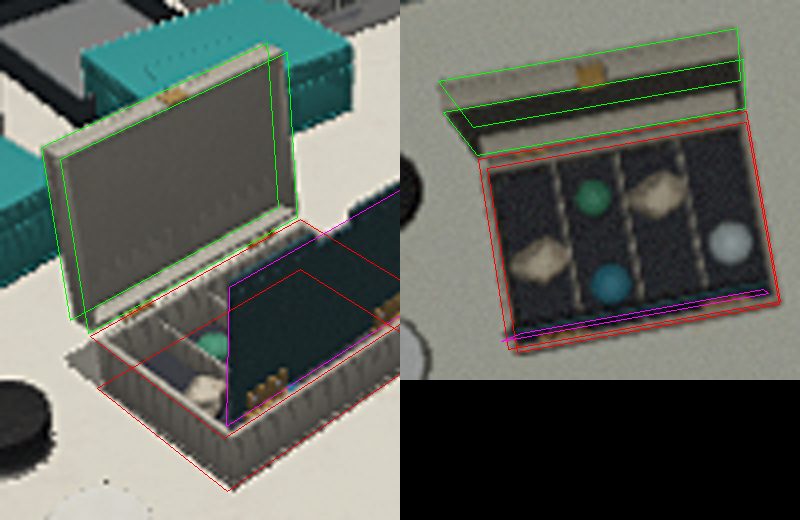

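```bash
cat >> h.py <<'E'
def tip(q,s):  # fingertip in box frame, mm
    from scipy.spatial.transform import Rotation as R
    r=R.from_euler("xyz",s["eef_rot"],degrees=True)
    t=s["eef_pos"]+r.apply([0,0,.022]); c,n=np.cos(q[2]),np.sin(q[2]); d=(t-[q[0],q[1],0])*1000
    return np.round([c*d[0]+n*d[1],-n*d[0]+c*d[1],d[2]],1)
E
python3 - <<'E'
from station import manip
from h import *
from scipy.optimize import least_squares
T=manip.read_camera("top");S=manip.read_camera("scene")
ft=lambda l:np.array(l)/4+[225-100,165]-.5
fs=lambda l:np.array(l)/4+[225,150]-.5
ot=ft([(513,352),(778,302),(439,82),(737,28),(478,158)])
os_=fs([(230,490),(232,437),(42,147),(267,43),(230,287),(90,335)])
def model(v):
    q=v[:3];th,ph=v[3:]
    a=world([[-54,75,36],[-54,-75,36],lid(th,107,16,75),lid(th,107,16,-75),[52,75,36]],q)
    b=world([[-54,75,0],[-54,75,36],lid(th,107,16,75),lid(th,107,16,-75),leaf(ph,91,67),[52,75,36]],q)
    return proj(a,T),proj(b,S)
f=lambda v:np.r_[(model(v)[0]-ot).ravel(),(model(v)[1]-os_).ravel()]
r=least_squares(f,[0.5646,0.097,.15,1.63,1.66],loss="soft_l1",x_scale=[.01,.01,.1,.1,.1])
print(r.x,r.x[2:]*57.3); print(r.fun.reshape(-1,2).round(1).tolist())
np.save("q.npy",r.x); s=manip.state(); print(tip(r.x,s), s["eef_rot"])
E
```

```text
[0.56460294 0.09680148 0.15687092 1.6332009  1.64769216] [ 8.98870353 93.58241152 94.41276068]
[[-0.6, -0.3], [1.1, -0.4], [0.1, 0.0], [0.2, -0.1], [0.2, 0.6], [-0.1, 0.2], [-1.3, 0.2], [-0.1, 0.3], [-0.1, 0.1], [0.1, -0.2], [0.5, 0.5]]
[-534.9 -581.2  179.6] [1.79999128e+02 1.14547242e-03 1.27657230e+01]
```

>>> move_arm:
  steps: "0 0 0.066 20 -27 0 0; 0 0 0 25 -34 0 0; 0 0 0 25 -34 0 0; 0 0 0 25 -34 0 0; 0 0 0 25 -34 0 0; 0 0 0 25 -34 0 0; 0 0 0 25 -34 0 0; 0 0 0 25 -34 0 0; 0 0 0 25 -34 0 0; 0 0 0 25 -34 0 0"

```text
clock: 2.5
eef_pos: [0.3156, -0.1912, 0.2019]
eef_rot: [179.9, -0.0, 8.9]
force: [0.2, -0.4, -0.1]
width: 0.187
gripper_force: 0.0
```

```bash
cat > t.py <<'E'
from station import manip
from h import *
s=manip.state(); print(s["clock"],tip(np.load("q.npy"),s),s["eef_rot"].round(2),s["force"].round(1),s["width"])
E
python3 t.py
```

```text
2.5 [-291.  -245.6  179.9] [ 1.7995e+02 -5.0000e-02  8.9500e+00] [ 0.2 -0.4 -0.1] 0.1865055286937921
```

>>> move_arm:
  steps: "0 0 0 25 -35 0 0; 0 0 0 25 -35 0 0; 0 0 0 25 -35 0 0; 0 0 0 25 -35 0 0; 0 0 0 25 -35 0 0; 0 0 0 25 -35 10 0; 0 0 0 20 -35 20 0; 0 0 0 0 0 20 0; 0 0 0 0 0 15 0; 0 0 0 0 0 0 0"

```text
clock: 3.5
eef_pos: [0.4429, 0.0763, 0.1347]
eef_rot: [-180.0, 0.3, 9.1]
force: [0.9, 0.7, -0.1]
width: 0.003
gripper_force: 0.0
```

```bash
python3 t.py
```

```text
3.5 [-123.5   -1.2  112.7] [-179.97    0.27    9.05] [ 0.9  0.7 -0.1] 0.0027421620335507995
```

>>> move_arm:
  steps: "0 0 0 25 0 0 0; 0 0 0 15 0 0 0; 0 0 0 10 0 0 0; 0 0 0 10 0 0 0; 0 0 0 10 0 1 0; 0 0 0 10 0 2 0; 0 0 0 10 0 3 0; 0 0 0 0 0 0 0"

```text
clock: 4.3
eef_pos: [0.5347, 0.09, 0.1299]
eef_rot: [180.0, 0.0, 9.0]
force: [0.1, 1.0, 0.4]
width: 0.004
gripper_force: 0.0
```

```bash
python3 t.py
python3 - <<'E'
from ov import *
v=np.load("q.npy")
draw(manip.read_camera("scene"),v[:3],v[3],1.35,"pics/a1.png",(215,140,160,130),4)
E
```

```text
4.3 [-30.6  -2.  107.9] [1.80e+02 1.00e-02 8.98e+00] [0.1 1.  0.4] 0.0042493513401192645
```

View pics/a1.png

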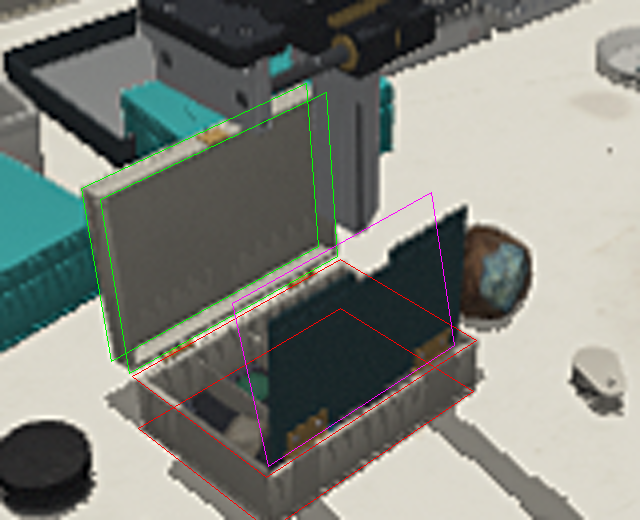

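The finger shows around (360,230), above and behind the leaf, but the leaf hasn't moved. I need to find out why before going on.

Run:
```python
from ov import *
q=np.load("q.npy"); s=manip.state(); t=tip(q,s)
o=[]
for n,c in(("scene",(120,20,266,250)),("top",(180,90,133,125))):
    cam=manip.read_camera(n); im=cam["image"].copy()
    z=1.5 if n=="scene" else 3
    x0,y0,w,h=c; im=cv2.resize(im[y0:y0+h,x0:x0+w],(400,375))
    for k in (0,50,97):
        p=proj(world([t+[0,0,k]],q),cam)[0]; cv2.circle(im,tuple(int(a) for a in (p-[x0,y0]+.5)*400/w),3,(0,0,255),1)
    o.append(im)
cv2.imwrite("pics/a2.png",np.hstack(o))
```

```text
(no output)
```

View pics/a2.png

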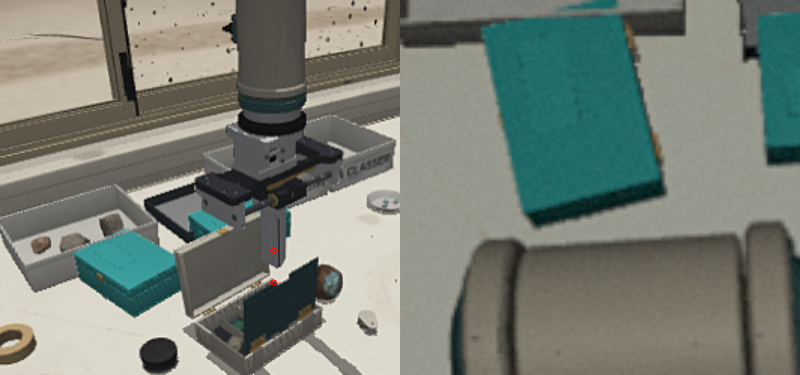

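Run:
```python
from station import manip
import cv2,numpy as np
p=manip.read_camera("wrist"); print(p["tool_from_camera"].round(3).tolist(),p["camera_matrix"].round(1).tolist())
im=p["image"].copy()
M=np.linalg.inv(p["tool_from_camera"]); r,_=cv2.Rodrigues(M[:3,:3])
for z,c in((.022,(0,0,255)),(0,(0,255,0)),(-.03,(255,0,0))):
    a=cv2.projectPoints(np.array([[0,0,z],[.008,0,z],[-.008,0,z],[0,.012,z],[0,-.012,z]]),r,M[:3,3],p["camera_matrix"],p["dist"])[0][:,0]
    for q in a: cv2.circle(im,tuple(int(v) for v in q),2,c,1)
s=manip.read_camera("scene")["image"][150:250,260:360]
o=np.zeros((400,800,3),np.uint8);o[:,:400]=im[:,120:520];o[:,400:]=cv2.resize(s,(400,400),interpolation=2)
cv2.imwrite("pics/w1.png",o)
```

```text
[[-0.001, -0.972, -0.233, 0.068], [1.0, -0.001, -0.0, 0.0], [-0.0, -0.233, 0.972, -0.183], [0.0, 0.0, 0.0, 1.0]] [[283.5, 0.0, 326.3], [0.0, 283.5, 197.4], [0.0, 0.0, 1.0]]
```

View pics/w1.png

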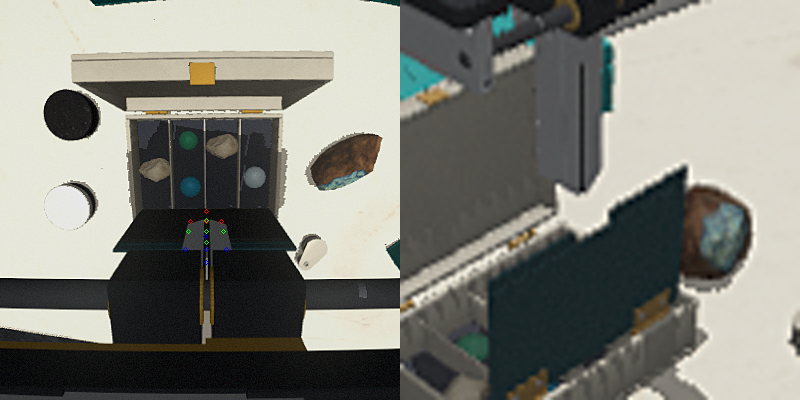

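The leaf is untouched: the fingertip visibly ends near TCP level (row ~220 in the wrist view), so it's shorter than stated and passed over the notch. I'll back off, lower, and push again.

>>> move_arm:
  steps: "0 0 0 0 0 -10 0; 0 0 0 -25 0 -5 0; 0 0 0 -30 0 0 0; 0 0 0 -25 0 0 0; 0 0 0 0 0 15 0; 0 0 0 0 0 15 0; 0 0 0 0 0 10 0; 0 0 0 0 0 0 0"

```text
clock: 5.35
eef_pos: [0.4537, 0.0774, 0.105]
eef_rot: [-180.0, 0.1, 9.0]
force: [0.2, 0.1, -0.3]
width: 0.007
gripper_force: 0.0
```

```bash
sed -i 's/\[0,0,.022\]/[0,0,0]/' h.py; python3 t.py
python3 - <<'E'
from station import manip
from h import *
from scipy.spatial.transform import Rotation as R
s=manip.state(); p=manip.read_camera("wrist"); q=np.load("q.npy"); im=p["image"].copy()
T=np.eye(4);T[:3,:3]=R.from_euler("xyz",s["eef_rot"],degrees=True).as_matrix();T[:3,3]=s["eef_pos"]
p["world_to_cam"]=np.linalg.inv(T@p["tool_from_camera"])
def poly(P,c): cv2.polylines(im,[proj(world(P,q),p).astype(int)],True,c,1)
for zz in(0,36): poly([[-54,75,zz],[-54,-75,zz],[52,-75,zz],[52,75,zz]],(0,0,255))
poly([lid(q[3],r,16,y) for r,y in((107,75),(107,-75),(1,-75),(1,75))],(0,255,0))
poly([leaf(q[4],r,y) for r,y in((0,67),(0,-67),(91,-67),(91,67))],(255,0,255))
sc=manip.read_camera("scene")["image"][140:270,250:380]
o=np.zeros((400,800,3),np.uint8);o[:,:400]=im[:,120:520];o[:,400:]=cv2.resize(sc,(400,400),interpolation=2)
cv2.imwrite("pics/w2.png",o)
E
```

```text
5.35 [-112.6   -1.9  105. ] [-1.7999e+02  1.1000e-01  8.9800e+00] [ 0.2  0.1 -0.3] 0.007410855704068737
```

View pics/w2.png

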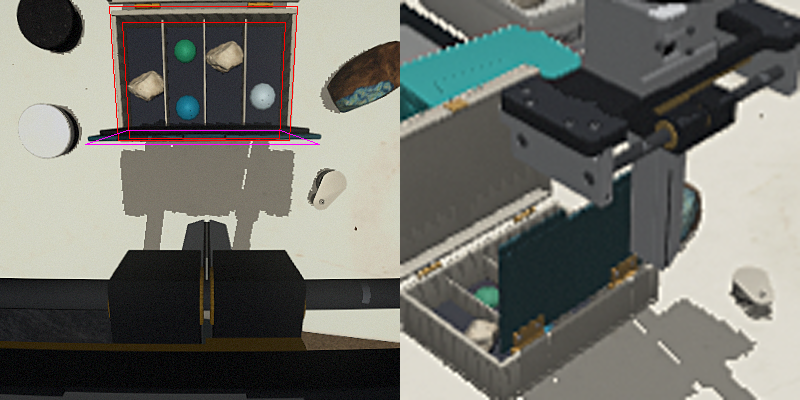

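The model fits the wrist view within about 3 mm, and the scene view puts the fingertip at TCP height, in front of the leaf. Pushing.

>>> move_arm:
  steps: "0 0 0 30 0 0 0; 0 0 0 15 0 0 0; 0 0 0 10 0 0 0; 0 0 0 10 0 0 0; 0 0 0 8 0 1 0; 0 0 0 8 0 2 0; 0 0 0 8 0 4 0; 0 0 0 5 0 5 0; 0 0 0 0 0 0 0"

```text
clock: 6.35
eef_pos: [0.5478, 0.0921, 0.0927]
eef_rot: [180.0, 0.0, 9.0]
force: [-1.1, 0.3, -0.2]
width: 0.002
gripper_force: 0.0
```

```bash
python3 t.py
python3 - <<'E'
from ov import *
v=np.load("q.npy")
a=manip.read_camera("wrist")["image"][:,120:520]
draw(manip.read_camera("scene"),v[:3],v[3],1.05,"pics/t.png",(225,150,130,130),3)
b=cv2.imread("pics/t.png");o=np.zeros((400,800,3),np.uint8);o[:,:400]=a;o[:390,400:790]=b;cv2.imwrite("pics/w3.png",o)
E
```

```text
6.35 [-17.3  -2.   92.7] [1.80e+02 4.00e-02 8.99e+00] [-1.1  0.3 -0.2] 0.002290248745665067
```

View pics/w3.png

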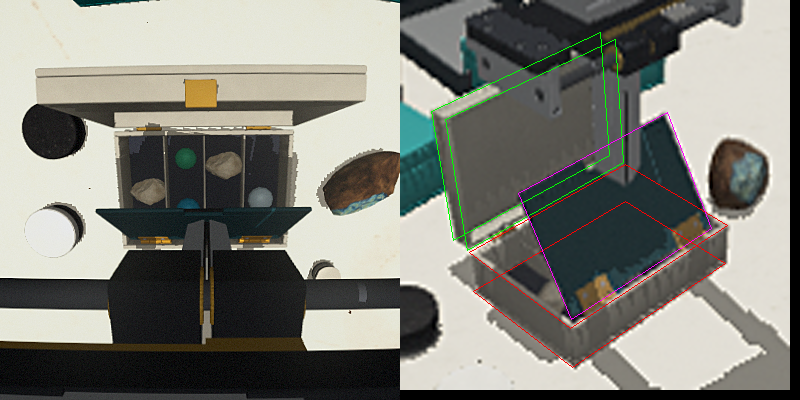

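The leaf is at about 60° on the finger (magenta matches) and the box hasn't moved.

>>> move_arm:
  steps: "0 0 0 5.5 0 6 0; 0 0 0 5 0 6 0; 0 0 0 4 0 8 0; 0 0 0 3 0 8 0; 0 0 0 1 0 5.5 0; 0 0 0 1 0 5.5 0; 0 0 0 0 0 5 0; 0 0 0 0 0 5 0; 0 0 0 0 0 3 0; 0 0 0 0 0 0 0"

```text
clock: 7.45
eef_pos: [0.5661, 0.0951, 0.041]
eef_rot: [-180.0, 0.1, 9.0]
force: [-0.0, -1.0, -0.2]
width: 0.0
gripper_force: 0.0
```

```bash
python3 t.py
```

```text
7.45 [ 1.2 -1.9 41. ] [-1.80e+02  7.00e-02  8.98e+00] [-0.  -1.  -0.2] 9.224469932588482e-05
```

Press down to flat, slowly, and read the force.

>>> move_arm:
  steps: "0 0 0 0 0 3 0; 0 0 0 0 0 2 0; 0 0 0 0 0 2 0; 0 0 0 0 0 2 0; 0 0 0 0 0 0 0"

```text
clock: 7.95
eef_pos: [0.5664, 0.0951, 0.0322]
eef_rot: [180.0, 0.0, 9.0]
force: [0.1, -0.2, -0.8]
width: 0.004
gripper_force: 0.0
```

>>> move_arm:
  steps: "0 0 0 0 0 1 0; 0 0 0 0 0 1 0; 0 0 0 0 0 0 0"

```text
clock: 8.25
eef_pos: [0.5666, 0.0951, 0.0304]
eef_rot: [180.0, 0.0, 9.0]
force: [-0.0, -0.6, 0.4]
width: 0.006
gripper_force: 0.0
```

```bash
python3 t.py
python3 - <<'E'
from ov import *
v=np.load("q.npy")
a=manip.read_camera("wrist")["image"][:,120:520]
draw(manip.read_camera("scene"),v[:3],v[3],0,"pics/t.png",(225,150,130,130),3)
b=cv2.imread("pics/t.png");o=np.zeros((400,800,3),np.uint8);o[:,:400]=a;o[:390,400:790]=b;cv2.imwrite("pics/w4.png",o)
E
```

```text
8.25 [ 1.7 -2.  30.4] [1.80e+02 2.00e-02 8.99e+00] [-0.  -0.6  0.4] 0.006444064088134577
```

View pics/w4.png

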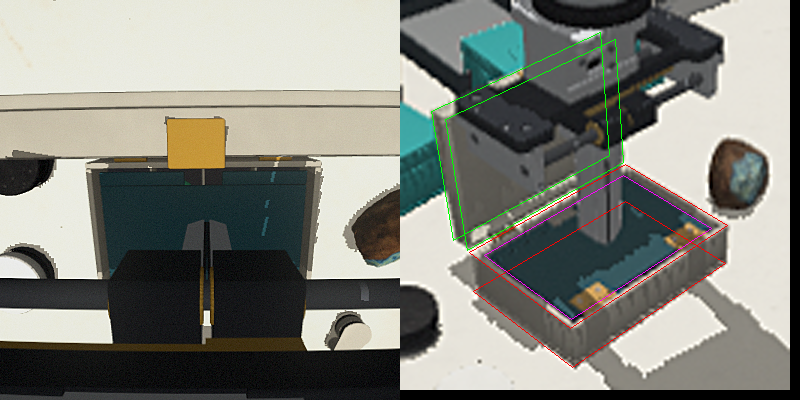

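The leaf is nearly flat over the stones and the box is still on its outline. I'll press until the force rises.

>>> move_arm:
  steps: "0 0 0 0 0 1 0; 0 0 0 0 0 1 0; 0 0 0 0 0 0 0"

```text
clock: 8.65
eef_pos: [0.5668, 0.0951, 0.0293]
eef_rot: [180.0, -0.0, 9.0]
force: [-1.2, -0.5, 5.7]
width: 0.005
gripper_force: 2.6
```

>>> move_arm:
  steps: "0 0 0 0 0 1 0; 0 0 0 0 0 1 0; 0 0 0 0 0 0 0"

```text
clock: 8.95
eef_pos: [0.5669, 0.0951, 0.0291]
eef_rot: [180.0, -0.1, 9.0]
force: [-3.3, -0.5, 16.0]
width: 0.004
gripper_force: 7.9
```

The leaf bottomed out at about 16 N. Lifting off, then over the lid to its far side.

>>> move_arm:
  steps: "0 0 0 0 0 -5 0; 0 0 0 -5 0 -15 0; 0 0 0 -10 0 -35 0; 0 0 0 -5 0 -40 0; 0 0 0 0 0 -45 0; 0 0 0 0 0 -35 0; 0 0 0 20 0 -5 0; 0 0 0 35 0 0 0; 0 0 0 40 0 0 0; 0 0 0 40 0 0 0"

```text
clock: 9.95
eef_pos: [0.681, 0.1132, 0.2077]
eef_rot: [180.0, -0.0, 9.0]
force: [0.6, 1.0, 1.0]
width: 0.003
gripper_force: 0.0
```

```bash
python3 t.py
```

```text
9.95 [117.6  -2.  207.7] [ 1.7999e+02 -4.0000e-02  8.9800e+00] [0.6 1.  1. ] 0.002688733303204611
```

>>> move_arm:
  steps: "0 0 0 5 0 30 0; 0 0 0 0 0 30 0; 0 0 0 0 0 20 0; 0 0 0 0 0 15 0; 0 0 0 0 0 0 0; 0 0 0 -12 0 0 0; 0 0 0 -10 0 0 0; 0 0 0 -8 0 0 0; 0 0 0 -8 0 0 0; 0 0 0 0 0 0 0"

```text
clock: 10.95
eef_pos: [0.6469, 0.1078, 0.1125]
eef_rot: [180.0, -0.0, 9.0]
force: [0.2, 0.9, -0.1]
width: 0.003
gripper_force: 0.0
```

```bash
python3 t.py
```

```text
10.95 [ 83.   -2.  112.5] [ 1.7999e+02 -4.0000e-02  8.9800e+00] [ 0.2  0.9 -0.1] 0.002838267227550182
```

>>> move_arm:
  steps: "0 0 0 -9 0 -0.5 0; 0 0 0 -9 0 -1 0; 0 0 0 -9 0 -1 0; 0 0 0 -8 0 0 0; 0 0 0 -7 0 1 0; 0 0 0 -7 0 1 0; 0 0 0 0 0 0 0"

```text
clock: 11.65
eef_pos: [0.5975, 0.1001, 0.1118]
eef_rot: [-180.0, 0.1, 9.0]
force: [0.3, 0.5, 0.0]
width: 0.001
gripper_force: 0.0
```

```bash
python3 t.py
python3 - <<'E'
from ov import *
v=np.load("q.npy")
a=manip.read_camera("wrist")["image"][:,120:520]
draw(manip.read_camera("scene"),v[:3],1.05,0,"pics/t.png",(225,150,130,130),3)
b=cv2.imread("pics/t.png");o=np.zeros((400,800,3),np.uint8);o[:,:400]=a;o[:390,400:790]=b;cv2.imwrite("pics/w5.png",o)
E
```

```text
11.65 [ 33.   -1.8 111.8] [-1.7999e+02  1.3000e-01  8.9800e+00] [0.3 0.5 0. ] 0.0006182389354331349
```

View pics/w5.png

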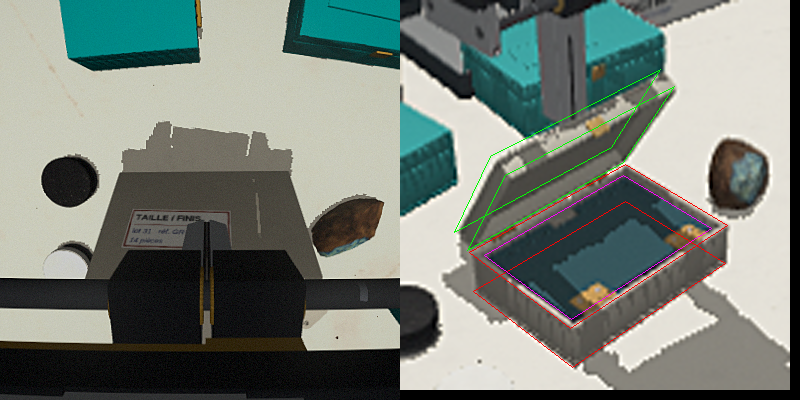

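The leaf is flat and the box unmoved. The lid follows the finger at about 60°. Continuing the arc.

>>> move_arm:
  steps: "0 0 0 -7 0 2 0; 0 0 0 -7 0 3 0; 0 0 0 -7 0 3.5 0; 0 0 0 -6 0 4.5 0; 0 0 0 -6 0 4.5 0; 0 0 0 -6 0 5 0; 0 0 0 -5 0 6 0; 0 0 0 -5 0 6 0; 0 0 0 -4 0 7 0; 0 0 0 0 0 0 0"

```text
clock: 12.75
eef_pos: [0.545, 0.0919, 0.0692]
eef_rot: [-180.0, 0.2, 9.0]
force: [-0.3, -0.3, 0.5]
width: 0.008
gripper_force: 0.0
```

```bash
python3 t.py
```

```text
12.75 [-20.1  -1.8  69.2] [-179.98    0.2     8.98] [-0.3 -0.3  0.5] 0.008321789830964299
```

>>> move_arm:
  steps: "0 0 0 -3 0 5 0; 0 0 0 -2 0 5 0; 0 0 0 -1 0 5 0; 0 0 0 0 0 3 0; 0 0 0 0 0 2 0; 0 0 0 0 0 0 0"

```text
clock: 13.35
eef_pos: [0.5409, 0.0911, 0.0502]
eef_rot: [-180.0, 0.0, 9.0]
force: [-0.3, 0.8, 1.2]
width: 0.006
gripper_force: 0.0
```

>>> move_arm:
  steps: "0 0 0 0 0 1 0; 0 0 0 0 0 1 0; 0 0 0 0 0 0 0"

```text
clock: 13.65
eef_pos: [0.5412, 0.0911, 0.049]
eef_rot: [180.0, -0.0, 9.0]
force: [-0.8, -0.1, 2.3]
width: 0.003
gripper_force: 1.4
```

>>> move_arm:
  steps: "0 0 0 0 0 1 0; 0 0 0 0 0 1 0; 0 0 0 0 0 0 0"

```text
clock: 13.95
eef_pos: [0.5413, 0.0911, 0.0487]
eef_rot: [180.0, -0.1, 9.0]
force: [-3.3, -1.7, 14.5]
width: 0.008
gripper_force: 7.1
```

The lid is firmly shut: the tip is at z ≈ 53 mm with 14 N. Lifting off and comparing the closed-box model with the picture.

>>> move_arm:
  steps: "0 0 0 0 0 -2 0; 0 0 0 0 0 -10 0; 0 0 0 -5 0 -30 0; 0 0 0 -30 0 -35 0; 0 0 0 -40 0 -25 0; 0 0 0 -40 0 -20 0; 0 0 0 -40 0 0 0; 0 0 0 -40 0 0 0; 0 0 0 0 0 0 0"

```text
clock: 14.85
eef_pos: [0.3428, 0.0605, 0.1684]
eef_rot: [-180.0, 0.2, 9.0]
force: [0.6, 0.0, -0.0]
width: 0.007
gripper_force: 0.0
```

```bash
python3 t.py
python3 - <<'E'
from ov import *
q=np.load("q.npy")
for n in("scene","top"):
    cam=manip.read_camera(n)
    def iou(th,m):
        P=[[x,y,z] for x in(-54,52) for y in(-75,75) for z in(0,36)]+[lid(th,r,o,y) for r in(0,107) for o in(0,16) for y in(-75,75)]
        h=cv2.convexHull(proj(world(P,q),cam).astype(np.float32)).astype(np.int32)
        k=np.zeros((400,640),np.uint8);cv2.fillPoly(k,[h],1);k=k>0
        return round((k&m).sum()/(k|m).sum(),3)
    for d in manip.outline_of(cam,"stone_box")[:5]:
        if iou(0,d["region"])>.3: print(n,d["p"],d["pixel"],[iou(t,d["region"]) for t in(0,.05,.1,.2)])
    b=cam["image"][140:280,200:400]; cv2.imwrite(f"pics/end_{n}.png",cv2.resize(b,None,fx=2,fy=2))
    for l in("jar_white","opal","loupe"): print(l,[([round(float(v)) for v in d["pixel"]],round(d["p"],2)) for d in manip.boxes_of(cam,l)][:2])
E
```

```text
14.85 [-224.8   -1.2  168.4] [-179.98    0.19    8.97] [ 0.6  0.  -0. ] 0.00713361971962886
scene 0.62 [288.7, 236.1] [np.float64(0.928), np.float64(0.916), np.float64(0.91), np.float64(0.875)]
jar_white [([250, 282], 0.64), ([289, 229], 0.52)]
opal [([338, 204], 0.63)]
loupe [([363, 234], 0.61)]
top 0.92 [279.8, 223.0] [np.float64(0.901), np.float64(0.89), np.float64(0.883), np.float64(0.873)]
jar_white [([217, 253], 0.69), ([346, 259], 0.67)]
opal [([350, 207], 0.98), ([220, 213], 0.43)]
loupe [([345, 258], 0.5)]
```

The outline matches the closed box best, and the jar, opal and loupe are where they were. Handing in.

```bash
python3 -c "
from station import manip
print(manip.close_job())"
```

```text
the job is handed in; nothing more can be done
None
```

The hold-down leaf was folded flat first, then the lid was pressed shut over it with fingertip pushes only, and the job was handed in at about 15 s; the box held its place in every view, and the jars, opal and loupe did not appear to move.

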